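Close the clip-top crock

TASK

Take the clean lid from the sloping drying stand and seat it fully in the mouth of the stoneware crock, with the groove on its boss lined up with the crossbar of the crock's open wire bail. Then swing the bail up over the lid until its crossbar snaps over the crest and rests in the groove. Do not put the lid down on the table, do not bang it, and leave the other crockery where it is.

Things in the scene. Friction and masses are not known exactly. Their poses are not given: they have to be found in the camera images.
- crock: cream stoneware crock, fixed on the table: 116 mm across outside, 112 mm high, round mouth 91 mm across, open at the top. Origin: centre of its underside, z up. A steel wire bail (a U, like a bucket handle) is hinged on its +y and -y sides and at the start lies swung down on its -x side
- bail_hinge (a point): middle of the bail's hinge axis: on the crock's axis 56.5 mm above its underside; the hinge axis runs along the crock's y
- lid: loose stoneware lid, 0.32 kg; origin: middle of the plug's underside, z up through it. Round plug 86 mm across (foot chamfered to 78) at z 0 to 12 mm, round flange 100 mm across at z 12 to 20, grip boss 40 mm long (along y) by 31 mm wide (along x), sides upright from z 20 to 38. Starts leaning 32 degrees on the stand. Seated: origin 100 mm above the crock's. The same turned half round
- stand: fixed wooden drying stand, base 150 by 150 mm, with a board sloping 32 degrees, its low edge on the stand's -x side; two 10 mm pegs hold the lid's plug, so that the lid's axis leans towards the stand's -x and the boss lies level along the stand's y. Origin: centre of its underside; the middle of the board's face is 58 mm above it
- bail (a joint): angle of the wire bail, rad: 0 upright with the crossbar over the crock's middle, about 1.57 level on the crock's -x side. Stiff hinge, stays where left. The hinge is sprung: the bail can be pulled up to 8 mm along the crock's z against 3 to 10 N, so the crossbar can ride over the crest of the seated lid's boss (at about 0.06 rad), then is pulled down into the groove
- bail_bar (a point): middle of the bail's crossbar, a steel rod 8 mm thick and 132 mm long, parallel to the hinge axis and 88 mm from it
- bail_tab (a point): grip point on the bail's thumb tab, a flat steel tongue 18 mm wide (along the crossbar) and 8 mm thick that reaches outward from the middle of the crossbar, from 91 to 129 mm from the hinge axis; this point is 116 mm from the axis
- lid_groove (a point): where the crossbar's centre ends up: on the lid's axis 46 mm above its origin. The boss's top is bevelled at 32 degrees on both long sides up to crests 44.5 mm above the origin, at x = +-5.5 mm; between them the groove runs along the lid's y, its floor at 42 mm
- saucer: bystander: cream saucer, 136 mm across, 16 mm high; origin centre of its underside
- cup: bystander: cream stoneware cup with a dark patterned band, 90 mm rim, 70 mm high, standing on the saucer; origin centre of its foot
- cup_down: bystander: an equal cup standing upside down on the table; origin centre of its foot, which is now on top, 70 mm up
- sugar_bowl: bystander: closed cream sugar bowl, 84 mm across, 83 mm high; origin centre of its underside
- teaspoon: bystander: steel teaspoon, 140 mm long, lying flat along its own x
- pepper_mill: bystander: turned wooden pepper mill, 52 mm across, 142 mm high; origin centre of its underside
- milk_bottle: bystander: closed glass milk bottle, 66 mm across, 170 mm high; origin centre of its underside

How it is judged:
By the outcome, as a careful person would: the job done as asked, in the order asked, and still so for the second after the job is handed in, with the robot touching nothing.
It also fails if it takes over 66 s, if anything falls off the work surface, if the arm or the gripper's body presses on something with over 40 N, if the wrist force passes 120 N, or if a joint passes its speed limit or range.

ROBOT

A 6-joint arm with a two-finger parallel gripper is mounted at the origin on the work surface. World frame = base frame: x ahead of the robot, y to its left, z up, the work surface at z = 0. Lengths are in mm, angles in rad, forces in N, time in s.
With the tool pointing down it reaches from about 350 to 725 mm from the base axis. Payload 4.3 kg.
Tool frame: the origin (TCP) lies midway between the tips of the shut fingers; the grasp point (between the pads) lies 19 mm behind it; z points along the fingers, y is the direction in which the jaws open and shut (so a half turn about z gives the same grasp; the last joint's range is limited). The gripper opens to 85 mm and grips with 20 to 120 N. Pads are 22 mm wide; open, the fingers measure 114 mm over their backs; the gripper's body (76 mm by 85 mm) begins 54 mm behind the grasp point. The pads swing forward as they close: fully open they stand 13 mm farther back than shut.
Start: joints at [-1.28, 0.377, 0.081, 1.274, 0, 1.46], TCP at [224.353, -529.464, 231.329] pointing down, gripper open.
Joint ranges: [-2.72, 2.72], [-0.84, 1.66], [-1.02, 1.22], [-1.77, 2.12], [-1.37, 1.28], [-3.14, 3.14]. Speed limits (rad/s): [2.57, 2.57, 3.14, 3.14, 3.14, 3.14].

INTERFACE

Orientations are given as a rotation vector (axis times angle).
In Python, from rig import robot, viewer, ticket gives the robot as it stands. The module is installed in compiled form; this text tells all that it offers.
- The arm moves only by the shell command python3 -m creep 'ROWS' [FORCE]. ROWS is text: rows parted by semicolons, each of 7 numbers parted by spaces: the shift along the tool's x, y, z in m, then the turn, a rotation vector about the tool's x, y, z in rad, then the closure in counts, from 0 (fully open) to 255 (shut). A call has 1 to 10 rows; each row is the pose to reach, as a shift and turn from the pose commanded when the call began, along the tool's axes at that moment; what a row does not reach only later rows make up. A row lasts 1/12 s, in which the tool goes at most 41.7 mm and 7.16 degrees, less where a joint would pass 70% of its speed; a pose out of reach is approached as far as the arm can. A call with a gripper value outside its range is refused whole. The fingers move at their own pace and stop on an object; FORCE is the grip in N (left out, the last holds). Time passes only in rows, so rows that repeat a pose let the fingers close. It gives the time, the measured TCP pose, the force and the opening at its end, in the units of the state.
- robot.get_state(): the state, without advancing time (a new reading comes with each control period).
- viewer.capture(name): name is "scene" or "top" or "wrist"; returns a dict with "img" (480x640x3 uint8, red, green, blue), "mtx" (3x3 intrinsics, pixels), "R" (3x3) and "t" (3): a world point X has camera coordinates R X + t; the wrist camera has in their place "T_tool_cam" (4x4, takes a point from camera to tool coordinates, whose origin is the TCP and whose axes are the flange's). Camera axes: x right, y down, z forward; pixel columns grow to the right and rows downward; lengths in mm; the calibration is good to about 2 mm. A picture is of the moment at which its call begins: read the wrist's pose just before it. There is no depth.
- ticket.hand_in(): hands the job in, once; it reports no verdict.
The state is a dict: "clock": time; "joint_positions": joint angles; "qd": joint speeds; "joint_torque": joint torques, N m; "ee_pos": TCP position; "tool_rot": TCP orientation; "force": force on the tool from outside, world axes, zero at the start; "torque": the same for the moment, N m; "finger_gap": opening from 0.0 (shut) to 1.0 (fully open).
Only numpy, scipy, OpenCV 4.12 (cv2) and the standard library are available. Lean on these libraries where they do the work, as an engineer would, in place of code of your own. Each camera call takes 0.05 s, during which the arm holds its last target. There are 200 camera calls.

## Working session

There is one attempt and no reset: what is moved stays moved. The work goes in short steps, Python scripts to look and compute and a shell command to move; the robot and the scene stay as the last step left them, time stands still between calls to the robot, and variables do not carry over. Pictures are saved under pics/ and viewed, about 8 in all and at most 12, crops included, and the job is handed in when it is done.

```bash
mkdir -p pics
python3 - <<'E'
from rig import robot, viewer
import cv2, numpy as np
np.set_printoptions(suppress=True, precision=4)
s=robot.get_state(); print(s)
for n in("scene","top"):
    c=viewer.capture(n); cv2.imwrite(f"pics/{n}0.png",c["img"][:,:,::-1]); print(n,c["mtx"],c["R"],c["t"])
    np.savez(f"{n}.npz",mtx=c["mtx"],R=c["R"],t=c["t"])
c=viewer.capture("wrist");print(c["T_tool_cam"],c["mtx"]);np.savez("wrist.npz",mtx=c["mtx"],T=c["T_tool_cam"])
E
```

```text
{'clock': 0.0, 'joint_positions': array([-1.2803,  0.3781,  0.0797,  1.2744,  0.    ,  1.4605]), 'qd': array([-0.0006,  0.0011,  0.0003,  0.001 ,  0.0009, -0.0005]), 'joint_torque': array([  0.0008, -46.3607,  26.9875,   0.0208,   0.    ,  -0.    ]), 'ee_pos': array([ 224.1716, -528.82  ,  230.3578]), 'tool_rot': array([-3.0768, -0.6249,  0.0002]), 'force': array([-0.5018,  0.5119, -0.6243]), 'torque': array([ 0.0332, -0.0047,  0.0002]), 'finger_gap': 1.0000437048902628}
scene [[472.5047   0.     309.3191]
 [  0.     472.5047 239.1158]
 [  0.       0.       1.    ]] [[-0.8913  0.4532  0.0156]
 [ 0.265   0.5483 -0.7932]
 [-0.368  -0.7028 -0.6088]] [ 544.3681  -50.8999 1262.0296]
top [[459.3314   0.     318.3494]
 [  0.     459.3314 248.7249]
 [  0.       0.       1.    ]] [[-0.0108 -0.9999  0.0122]
 [-0.9955  0.0096 -0.0941]
 [ 0.094  -0.0131 -0.9955]] [ -3.7513 601.1492 861.1225]
[[  -0.0003   -0.9454   -0.3259   85.1481]
 [   1.       -0.0005    0.0007   -0.2757]
 [  -0.0008   -0.3259    0.9454 -142.4649]
 [   0.        0.        0.        1.    ]] [[383.156    0.     322.0078]
 [  0.     383.156  237.3278]
 [  0.       0.       1.    ]]
```

View pics/scene0.png

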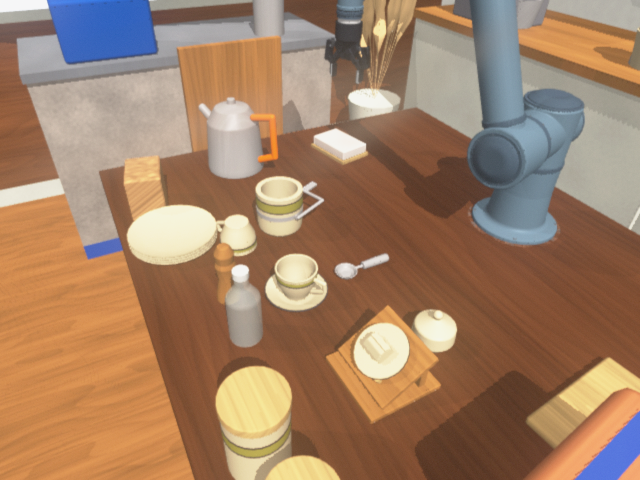

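View pics/top0.png

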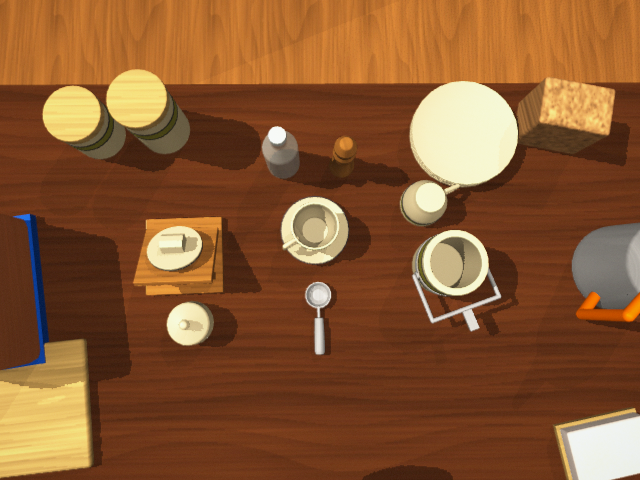

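The scene view shows the crock at (280,205) with its bail to the right, the stand with the lid at (380,355) and the sugar bowl next to it. In the top view the crock mouth is at (455,263), the bail tab at (471,319) and the lid boss at (172,243).

Run:
```python
import cv2,numpy as np
t=cv2.imread("pics/top0.png");s=cv2.imread("pics/scene0.png")
def cr(i,x,y):  # 100x75 ->400x300
    return cv2.resize(i[y:y+90,x:x+120],(400,300),interpolation=cv2.INTER_CUBIC)
print("scale 3.333")
cv2.imwrite("pics/c1.png",np.vstack([np.hstack([cr(t,400,222),cr(t,115,210)]),np.hstack([cr(s,235,160),cr(s,325,308)])]))
```

```text
scale 3.333
```

View pics/c1.png

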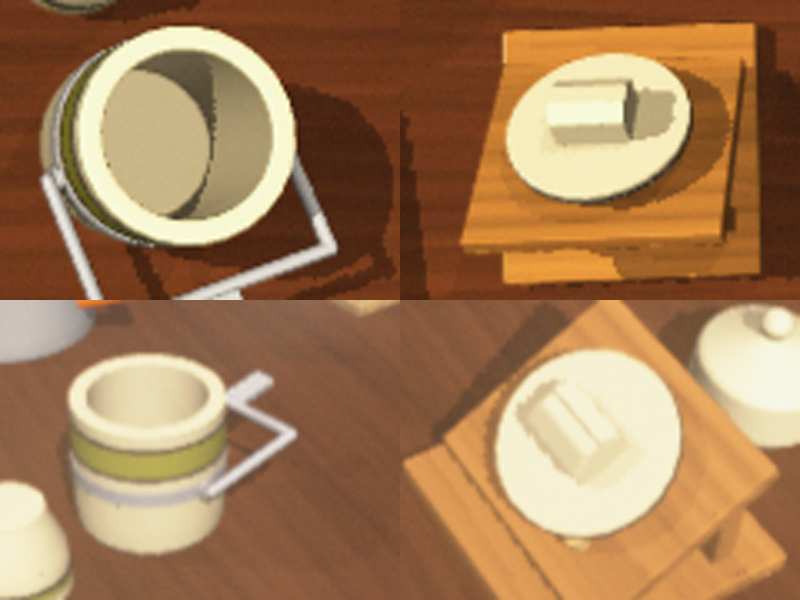

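Rim, tab and lid flange ellipses are clear in the crops. Triangulating them.

```bash
cat > h.py <<'E'
import numpy as np
from scipy.optimize import least_squares
from scipy.spatial.transform import Rotation as Ro
np.set_printoptions(suppress=True, precision=4)
T=np.load("top.npz");S=np.load("scene.npz");W=np.load("wrist.npz")
def proj(c,X):
    p=(c["R"]@np.atleast_2d(X).T).T+c["t"]; q=p@c["mtx"].T; return q[:,:2]/q[:,2:]
def tri(pt,ps):
    f=lambda X:np.r_[proj(T,X)[0]-pt,proj(S,X)[0]-ps]
    r=least_squares(f,[500,0,50]);return r.x,r.fun
def onz(c,p,z):
    d=c["R"].T@np.linalg.solve(c["mtx"],[*p,1]);o=-c["R"].T@c["t"];return o+d*(z-o[2])/d[2]
def wproj(pos,rot,X):   # wrist camera
    Xt=(np.atleast_2d(X)-pos)@Ro.from_rotvec(rot).as_matrix()
    q=(Xt-W["T"][:3,3])@W["T"][:3,:3]@W["mtx"].T;return q[:,:2]/q[:,2:]
def wray(pos,rot,p,z):
    R=Ro.from_rotvec(rot).as_matrix();d=R@W["T"][:3,:3]@np.linalg.solve(W["mtx"],[*p,1]);o=pos+R@W["T"][:3,3]
    return o+d*(z-o[2])/d[2]
def rotm(z,y):          # tool rotation with given z and y axes
    z=np.array(z,float);z/=np.linalg.norm(z);y=np.array(y,float);y-=z*(y@z);y/=np.linalg.norm(y)
    return np.c_[np.cross(y,z),y,z]
def delta(pos,rot,p2,R2):
    R=Ro.from_rotvec(rot).as_matrix();return R.T@(np.array(p2)-pos)/1000,Ro.from_matrix(R.T@R2).as_rotvec()
E
python3 - <<'E'
from h import *
from rig import robot
A=lambda x,y,ox,oy:np.array([ox+x/10*3,oy+y/10*3])
ct=A(186,136,400,222);cs=A(148.5,99.5,235,160)
print("crock",onz(T,ct,112),onz(S,cs,112),tri(ct,cs))
print("tabend",tri([475,328],A(265,78,235,160)), onz(T,[475,328],56.5))
print("bar ends",[onz(T,p,56.5) for p in([433,319],[499,295])])
lt=A(198,128,115,210);ls=A(188,142,325,308)
print("lid",tri(lt,ls))
for p in((60,245),(325,238),(103,30),(357,22),(357,270)): print(onz(T,A(*p,115,210),100 if p[0] in(60,325) else 12))
E
```

```text
crock [ 566.0581 -249.7282  112.    ] [ 571.8418 -240.6351  112.    ] (array([ 566.6252, -252.2545,  104.1245]), array([ 0.0293, -0.0511,  0.0805,  0.018 ]))
tabend (array([ 448.8565, -292.8212,   70.8054]), array([-0.1487,  0.2436, -0.4125, -0.0665])) [ 448.1343 -298.1164   56.5   ]
bar ends [array([ 465.5312, -220.6432,   56.5   ]), array([ 508.4474, -345.7059,   56.5   ])]
lid (array([600.8773, 255.219 ,  69.2329]), array([ 0.1924, -0.277 ,  0.3186,  0.0082]))
[536.0265 317.6935 100.    ]
[538.2512 178.3138 100.    ]
[664.8726 329.9266  12.    ]
[668.3539 179.8322  12.    ]
[521.6158 178.5249  12.    ]
```

```bash
cat > d.py <<'E'
import sys
from h import *
from rig import robot
# usage: d.py px py pz  tilt_deg  yaw_of_tool_x_deg ; tool z tilts by tilt towards tool +x (world horizontal)
def Rt(tilt,yaw):
    t,y=np.radians([tilt,yaw]);h=np.array([np.cos(y),np.sin(y),0]);v=np.array([0,0,1.])
    return rotm(h*np.sin(t)-v*np.cos(t),np.cross(-v,h))
if __name__=="__main__":
    a=list(map(float,sys.argv[1:]));s=robot.get_state()
    d,r=delta(s["ee_pos"],s["tool_rot"],a[:3],Rt(a[3],a[4]))
    print("t",s["clock"],"pos",s["ee_pos"],"F",s["force"],"gap",s["finger_gap"],"q",s["joint_positions"]);print("shift",d,"rot",r)
E
python3 d.py 641 256 240 15 181.2
```

```text
t 0.15 pos [ 224.1849 -528.9434  230.5397] F [-0.0493 -1.0984  0.4184] gap 1.0007432820018916 q [-1.2803  0.378   0.0799  1.2744  0.      1.4605]
shift [ 0.69   -0.5602 -0.0084] rot [ 0.3606  0.0671 -2.7404]
```

```bash
python3 -m creep '0.23 -0.187 -0.03 0.12 0.022 -0.91 0;0.23 -0.187 -0.03 0.12 0.022 -0.91 0;0.23 -0.187 -0.03 0.12 0.022 -0.91 0;0.23 -0.187 -0.03 0.12 0.022 -0.91 0;0.23 -0.187 -0.03 0.12 0.022 -0.91 0;0.23 -0.187 -0.03 0.12 0.022 -0.91 0;0.23 -0.187 -0.03 0.12 0.022 -0.91 0;0.23 -0.187 -0.03 0.12 0.022 -0.91 0' && python3 d.py 641 256 240 15 181.2
```

```text
clock: 0.82
ee_pos: [365.1, -262.4, 262.0]
tool_rot: [-2.385, -1.856, -0.0]
force: [-0.1, 0.3, 0.7]
finger_gap: 0.994
t 0.8167 pos [ 365.1363 -262.4254  261.9505] F [-0.128   0.2618  0.7234] gap 0.9944123103377566 q [-0.7755  0.2207 -0.064   1.4047  0.0159  1.0423]
shift [0.5676 0.1436 0.0504] rot [ 0.241   0.0455 -1.8194]
```

```bash
python3 -m creep '0.28 0.07 0.02 0.12 0.023 -0.91 0;0.28 0.07 0.02 0.12 0.023 -0.91 0;0.28 0.07 0.02 0.12 0.023 -0.91 0;0.28 0.07 0.02 0.12 0.023 -0.91 0;0.28 0.07 0.02 0.12 0.023 -0.91 0;0.28 0.07 0.02 0.12 0.023 -0.91 0;0.28 0.07 0.02 0.12 0.023 -0.91 0;0.28 0.07 0.02 0.12 0.023 -0.91 0' && python3 d.py 641 256 240 15 181.2
```

```text
clock: 1.48
ee_pos: [503.6, -7.5, 253.2]
tool_rot: [-1.274, -2.636, 0.002]
force: [-0.4, -0.1, 0.1]
finger_gap: 0.998
t 1.4833 pos [503.6138  -7.4668 253.1957] F [-0.4198 -0.1334  0.0905] gap 0.9980073655332766 q [-0.176   0.4119  0.1632  1.5283  0.0565  0.7186]
shift [0.1188 0.2725 0.0107] rot [ 0.1208  0.0217 -0.9078]
```

```bash
python3 -m creep '0.119 0.272 0.011 0.12 0.022 -0.908 0;0.119 0.272 0.011 0.12 0.022 -0.908 0;0.119 0.272 0.011 0.12 0.022 -0.908 0;0.119 0.272 0.011 0.12 0.022 -0.908 0;0.119 0.272 0.011 0.12 0.022 -0.908 0;0.119 0.272 0.011 0.12 0.022 -0.908 0;0.119 0.272 0.011 0.12 0.022 -0.908 0;0.119 0.272 0.011 0.12 0.022 -0.908 0;0.119 0.272 0.011 0.12 0.022 -0.908 0' && python3 d.py 641 256 240 15 181.2
python3 - <<'E'
from h import *
from rig import robot,viewer
import cv2
s=robot.get_state();c=viewer.capture("wrist");im=c["img"][:,:,::-1].copy();cv2.imwrite("pics/w1raw.png",im)
np.savez("w1.npz",p=s["ee_pos"],r=s["tool_rot"])
a=np.array([.53,.01,.848]);F=np.array([602,255,73])
th=np.linspace(0,6.283,73);y=np.array([-.02,1,0]);x=np.cross(y,a)
for q in wproj(s["ee_pos"],s["tool_rot"],F+50*(np.cos(th)[:,None]*x+np.sin(th)[:,None]*y)): cv2.circle(im,(int(q[0]),int(q[1])),1,(0,0,255),-1)
cv2.imwrite("pics/w1.png",im)
E
```

```text
clock: 2.23
ee_pos: [626.8, 249.1, 224.6]
tool_rot: [0.023, -2.86, 0.01]
force: [-5.2, -1.8, -2.3]
finger_gap: 1.002
t 2.2333 pos [626.8162 249.1241 224.5678] F [-5.1987 -1.8448 -2.2861] gap 1.0021918773178646 q [0.2558 1.0295 1.2081 2.0241 0.0615 0.231 ]
shift [-0.0094  0.0066 -0.0188] rot [-0.0033 -0.0195 -0.005 ]
```

View pics/w1.png

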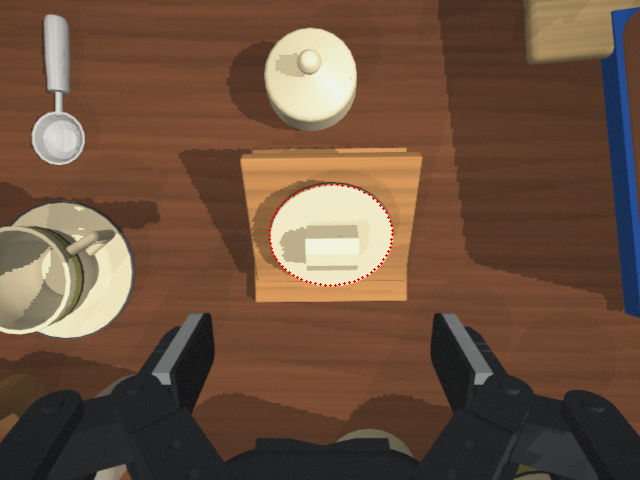

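The lid fits my estimate: the drawn flange circle lies on it to about 1 px, centred at (331,235). The boss lies level in the picture and the path to it is clear. Next is the approach.

```bash
python3 d.py 619 255 134 12 181.2
```

```text
t 2.2833 pos [630.1724 247.549  227.7527] F [-0.6854 -0.3448  0.0146] gap 0.9985111917791968 q [0.2531 1.0257 1.2123 2.0211 0.0597 0.2333]
shift [-0.0143  0.008   0.0933] rot [-0.002  -0.0608 -0.0093]
```

```bash
python3 -m creep '-0.005 0.003 0.03 0 -0.02 -0.003 60;-0.01 0.005 0.06 0 -0.04 -0.006 60;-0.014 0.008 0.093 -0.002 -0.061 -0.009 60;-0.014 0.008 0.093 -0.002 -0.061 -0.009 60;-0.014 0.008 0.093 -0.002 -0.061 -0.009 60;-0.014 0.008 0.093 -0.002 -0.061 -0.009 60' 60 && python3 d.py 619 255 134 12 181.2; python3 d.py 607 255 75 12 181.2
```

```text
clock: 2.78
ee_pos: [623.3, 252.4, 142.7]
tool_rot: [0.023, -2.948, -0.002]
force: [-0.1, 0.1, 1.2]
finger_gap: 0.765
t 2.7833 pos [623.2778 252.4494 142.6779] F [-0.1199  0.1222  1.1637] gap 0.7647389839408555 q [0.2671 0.8124 0.5766 1.5223 0.0506 0.2466]
shift [0.0025 0.0026 0.0093] rot [ 0.0038  0.0155 -0.0049]
t 2.7833 pos [623.2778 252.4494 142.6779] F [-0.1199  0.1222  1.1637] gap 0.7647389839408555 q [0.2671 0.8124 0.5766 1.5223 0.0506 0.2466]
shift [0.0029 0.0026 0.0695] rot [ 0.0038  0.0155 -0.0049]
```

```bash
python3 -m creep '0.002 0.003 0.02 0.004 0.015 -0.005 60;0.003 0.003 0.04 0.004 0.015 -0.005 60;0.003 0.003 0.05 0.004 0.015 -0.005 60;0.003 0.003 0.058 0.004 0.015 -0.005 60;0.003 0.003 0.058 0.004 0.015 -0.005 60' && python3 d.py 607 255 75 12 181.2
python3 - <<'E'
from h import *
from rig import robot,viewer
import cv2
s=robot.get_state();c=viewer.capture("wrist");im=c["img"][:,:,::-1].copy()
a=np.array([.53,.01,.848]);F=np.array([602,255,74])
th=np.linspace(0,6.283,73);y=np.array([-.02,1,0]);x=np.cross(y,a)
for q in wproj(s["ee_pos"],s["tool_rot"],F+50*(np.cos(th)[:,None]*x+np.sin(th)[:,None]*y)): cv2.circle(im,(int(q[0]),int(q[1])),1,(0,0,255),-1)
cv2.imwrite("pics/w2.png",im)
E
```

```text
clock: 3.2
ee_pos: [612.0, 256.3, 86.7]
tool_rot: [0.031, -2.937, 0.002]
force: [0.4, -0.2, -0.4]
finger_gap: 0.767
t 3.2 pos [611.9586 256.3395  86.6516] F [ 0.3812 -0.1634 -0.4251] gap 0.7670433019630419 q [0.2765 0.8184 0.4411 1.3914 0.0524 0.2499]
shift [ 0.0025 -0.0012  0.0124] rot [0.001  0.0049 0.0006]
```

View pics/w2.png

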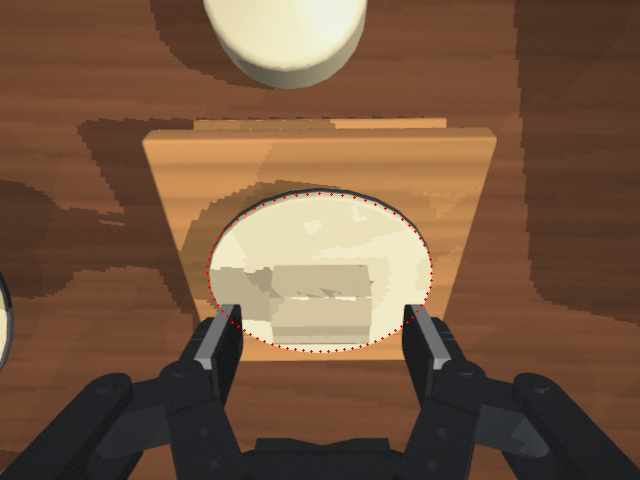

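The drawn circle still lies on the flange to about 2 px, and the boss (270–370, centre 321) sits midway between the fingers (240 and 403). I'll descend the last 12 mm and grip.

```bash
python3 -m creep '0.002 -0.001 0.006 0 0.005 0 60;0.002 -0.001 0.012 0 0.005 0 60;0.002 -0.001 0.012 0 0.005 0 60;0.002 -0.001 0.012 0 0.005 0 160;0.002 -0.001 0.012 0 0.005 0 255;0.002 -0.001 0.012 0 0.005 0 255;0.002 -0.001 0.012 0 0.005 0 255;0.002 -0.001 0.012 0 0.005 0 255;0.002 -0.001 0.012 0 0.005 0 255;0.002 -0.001 0.012 0 0.005 0 255' 60 && python3 d.py 607 255 75 12 181.2
```

```text
clock: 4.08
ee_pos: [605.8, 255.5, 75.0]
tool_rot: [0.033, -2.93, 0.002]
force: [-0.3, 1.8, 5.6]
finger_gap: 0.453
t 4.0833 pos [605.8276 255.4952  75.0228] F [-0.3394  1.8119  5.5772] gap 0.4526795002551685 q [0.277  0.817  0.4064 1.3647 0.054  0.2492]
shift [-0.0011 -0.0005 -0.0002] rot [ 0.0008 -0.0021  0.0014]
```

```bash
python3 -m creep '-0.002 0 -0.005 0 0 0 255;-0.004 0 -0.011 0 0 0 255;-0.007 0 -0.02 0 0 0 255;-0.010 0 -0.030 0 0 0 255;-0.013 0 -0.04 0 0 0 255;-0.012 0 -0.055 0 0 0 255;-0.012 0 -0.07 0 0 0 255;-0.012 0 -0.085 0 0 0 255;-0.012 0 -0.1 0 0 0 255;-0.012 0 -0.1 0 0 0 255' && python3 d.py 607 255 175 12 181.2
python3 - <<'E'
from rig import viewer
import cv2,numpy as np
im=viewer.capture("wrist")["img"][:,:,::-1];cv2.imwrite("pics/w3.png",im[100:,:])
E
```

```text
clock: 4.92
ee_pos: [639.9, 255.7, 171.9]
tool_rot: [0.032, -2.933, 0.002]
force: [-0.8, 0.0, -2.0]
finger_gap: 0.458
t 4.9167 pos [639.9433 255.6711 171.9112] F [-0.8014  0.018  -2.0066] gap 0.45801046600480955 q [0.2651 0.888  0.7962 1.6815 0.0508 0.2383]
shift [0.0329 0.     0.0038] rot [0.0008 0.0007 0.0008]
```

View pics/w3.png

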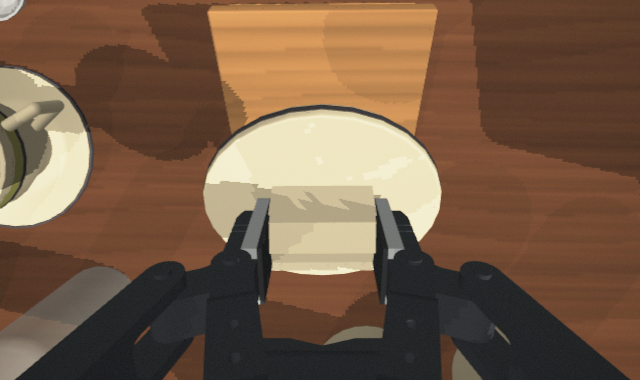

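The lid is held level between the fingers. Its flange spans columns 204–441 and (uncropped) rows 210–374. I'll fit the in-hand pose and plan the crock approach.

```bash
cat > fit.py <<'E'
from h import *
th=np.linspace(0,2*np.pi,361)
def circ(p):  # p: flange-top centre in tool (x,y,z), pitch phi: lid axis = -z tilted by phi toward tool -x
    x,y,z,f=p;ax=np.array([np.cos(f),0,-np.sin(f)])  # direction in plane of lid
    X=np.array([x,y,z])+50*(np.cos(th)[:,None]*ax+np.sin(th)[:,None]*np.array([0,1,0]))
    return wproj(np.zeros(3),np.zeros(3),X)
def box(p): q=circ(p);return np.r_[q[:,0].min(),q[:,0].max(),q[:,1].min(),q[:,1].max()]
E
python3 - <<'E'
from fit import *
# prior from pre-lift estimate
R=Ro.from_rotvec([.033,-2.93,.002]).as_matrix();F=np.array([602,255,74]);pr=np.r_[R.T@(F-[605.8,255.5,75]),np.radians(32-12.1)]
a=np.array([.53,.01,.848]);print("prior",pr,"box",box(pr),"axis in tool",R.T@a)
m=np.array([204.5,440.5,209.5,374]);r=least_squares(lambda p:box(p)-m,pr);print("free",r.x)
r=least_squares(lambda p:np.r_[box(p)-m,(p-pr)/[3,3,3,.05]],pr);print("prior+obs",r.x,r.fun)
E
```

```text
prior [ 3.5157 -0.4157  1.7769  0.3473] box [201.5986 441.199  211.8976 373.4789] axis in tool [-0.3403 -0.001  -0.9404]
free [2.9957 0.0402 3.9095 0.3195]
prior+obs [3.0892 0.0355 3.7028 0.3215] [-0.1888  0.1682  0.046  -0.054  -0.1421  0.1504  0.642  -0.5167]
```

```bash
python3 d.py 540 0 240 -5 190
```

```text
t 4.9667 pos [639.6636 255.7361 170.2658] F [ 0.3614 -0.4384 -3.1523] gap 0.45828257386770976 q [0.2652 0.8883 0.7923 1.6784 0.0509 0.2383]
shift [ 0.1174 -0.2535 -0.0465] rot [ 0.0101 -0.2964 -0.1531]
```

```bash
python3 -m creep '0.004 -0.008 -0.012 0 -0.01 -0.005 255;0.012 -0.025 -0.025 0.001 -0.03 -0.015 255;0.024 -0.05 -0.035 0.002 -0.06 -0.03 255;0.037 -0.08 -0.045 0.003 -0.09 -0.05 255;0.05 -0.11 -0.046 0.004 -0.125 -0.065 255;0.064 -0.14 -0.046 0.005 -0.16 -0.08 255;0.078 -0.17 -0.046 0.006 -0.195 -0.1 255;0.092 -0.2 -0.046 0.008 -0.23 -0.12 255;0.106 -0.23 -0.046 0.009 -0.265 -0.137 255;0.117 -0.253 -0.046 0.01 -0.296 -0.153 255' && python3 d.py 434 -298 230 -18.9 200
```

```text
clock: 5.8
ee_pos: [536.0, -1.6, 238.5]
tool_rot: [-0.267, 3.047, 0.01]
force: [-0.1, -0.6, -2.5]
finger_gap: 0.459
t 5.8 pos [536.0249  -1.6389 238.5012] F [-0.0944 -0.6147 -2.545 ] gap 0.45888800746236047 q [-0.1358  0.2221 -0.1184  1.1504  0.0246 -0.3094]
shift [ 0.1521 -0.2741 -0.0039] rot [-0.0368 -0.2458 -0.171 ]
```

```bash
python3 -m creep '0.016 -0.029 0 -0.004 -0.025 -0.017 255;0.032 -0.058 0 -0.008 -0.05 -0.035 255;0.048 -0.087 0 -0.012 -0.078 -0.055 255;0.064 -0.116 -0.001 -0.016 -0.105 -0.073 255;0.08 -0.145 -0.002 -0.02 -0.13 -0.09 255;0.098 -0.175 -0.002 -0.023 -0.157 -0.11 255;0.115 -0.207 -0.003 -0.027 -0.185 -0.13 255;0.132 -0.238 -0.003 -0.032 -0.213 -0.15 255;0.145 -0.26 -0.004 -0.035 -0.235 -0.163 255;0.152 -0.274 -0.004 -0.037 -0.246 -0.171 255' && python3 -m creep '0 0 0 0 0 0 255;0 0 0 0 0 0 255' && python3 d.py 434 -298 230 -18.9 200
python3 - <<'E'
from h import *
from rig import robot,viewer
import cv2
s=robot.get_state();c=viewer.capture("wrist");im=c["img"][:,:,::-1].copy();cv2.imwrite("pics/w4raw.png",im);np.savez("w4.npz",p=s["ee_pos"],r=s["tool_rot"])
th=np.linspace(0,6.283,90)
for r in(45.5,58):
  for q in wproj(s["ee_pos"],s["tool_rot"],np.c_[566.5+r*np.cos(th),-250+r*np.sin(th),112+0*th]): cv2.circle(im,(int(q[0]),int(q[1])),1,(0,0,255),-1)
cv2.imwrite("pics/w4.png",im)
E
```

```text
clock: 6.63
ee_pos: [434.1, -297.7, 229.1]
tool_rot: [-0.484, 2.775, 0.083]
force: [0.7, -0.5, -2.7]
finger_gap: 0.455
clock: 6.8
ee_pos: [435.6, -295.5, 229.2]
tool_rot: [-0.485, 2.774, 0.085]
force: [1.2, -0.2, -2.0]
finger_gap: 0.453
t 6.8 pos [ 435.6201 -295.5286  229.1937] F [ 1.1511 -0.1979 -2.0026] gap 0.4526190127070387 q [-0.9029  0.1552 -0.2675  1.0437  0.313  -1.2325]
shift [ 0.002  -0.0018 -0.0015] rot [ 0.0025 -0.0005 -0.0034]
```

View pics/w4.png

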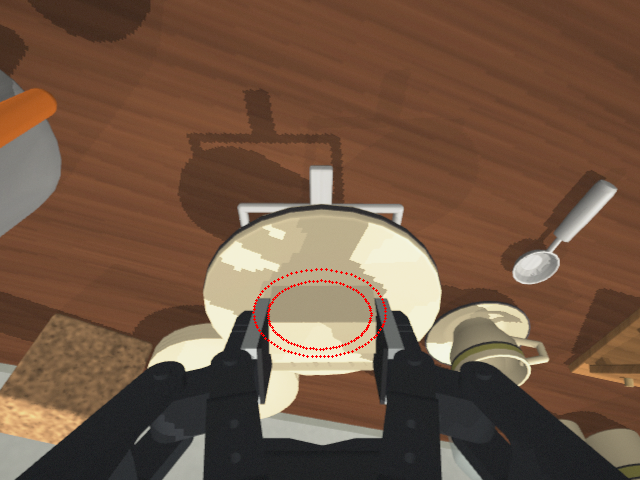

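Here the image bottom points away from the robot, so the lid hides the crock. The bail bar (240–403, row 208) and tab (320,170) are square to the tool, so a yaw of about 200° is right. I'll look again from beyond the crock.

```bash
python3 d.py 618 -231 230 -18.9 200
```

```text
t 6.85 pos [ 436.2067 -294.7014  229.45  ] F [-0.155   0.5849 -2.5068] gap 0.45152167245907915 q [-0.9011  0.1549 -0.2674  1.0439  0.3133 -1.2325]
shift [-0.1824 -0.0022  0.0618] rot [ 0.0028 -0.0001 -0.0017]
```

```bash
python3 -m creep '-0.018 0 0.006 0 0 0 255;-0.036 0 0.012 0 0 0 255;-0.06 0 0.02 0 0 0 255;-0.085 0 0.029 0 0 0 255;-0.11 0 0.037 0 0 0 255;-0.135 0 0.046 0 0 0 255;-0.158 -0.001 0.054 0 0 0 255;-0.173 -0.002 0.059 0.001 0 0 255;-0.182 -0.002 0.062 0.002 0 0 255;-0.182 -0.002 0.062 0.002 0 0 255' && python3 -m creep '0 0 0 0 0 0 255;0 0 0 0 0 0 255;0 0 0 0 0 0 255' && python3 d.py 618 -231 230 -18.9 200
python3 - <<'E'
from h import *
from rig import robot,viewer
import cv2
s=robot.get_state();c=viewer.capture("wrist");im=c["img"][:,:,::-1].copy();cv2.imwrite("pics/w5raw.png",im);np.savez("w5.npz",p=s["ee_pos"],r=s["tool_rot"])
th=np.linspace(0,6.283,90)
for r in(45.5,):
  for q in wproj(s["ee_pos"],s["tool_rot"],np.c_[566.5+r*np.cos(th),-250+r*np.sin(th),112+0*th]): cv2.circle(im,(int(q[0]),int(q[1])),1,(0,0,255),-1)
cv2.imwrite("pics/w5.png",im)
E
```

```text
clock: 7.68
ee_pos: [619.8, -229.1, 230.3]
tool_rot: [-0.494, 2.771, 0.082]
force: [-0.0, -0.2, -2.6]
finger_gap: 0.453
clock: 7.93
ee_pos: [617.7, -231.9, 230.6]
tool_rot: [-0.487, 2.773, 0.081]
force: [0.1, -0.2, -2.3]
finger_gap: 0.455
t 7.9333 pos [ 617.6734 -231.9229  230.6287] F [ 0.0668 -0.1865 -2.3097] gap 0.45523841506152085 q [-0.5788  0.3506 -0.0105  1.0067  0.2619 -0.8998]
shift [-0.0004  0.0008  0.0008] rot [-0.0007  0.0001 -0.0011]
```

View pics/w5.png

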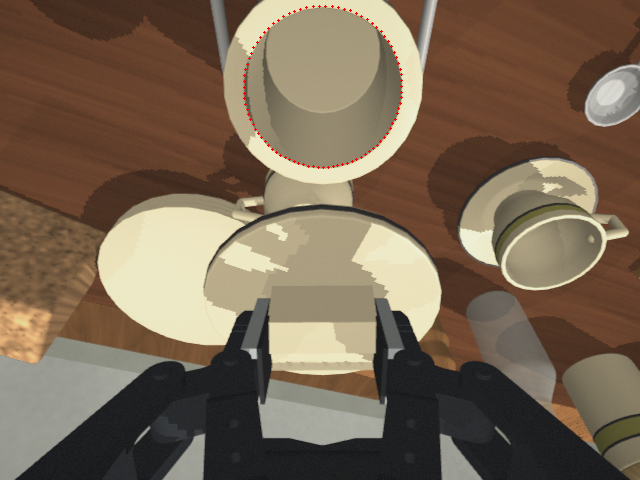

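The mouth fits the predicted circle to about 1 px, at columns 245–403 and rows 5–168. A small numeric refinement of the centre and bail yaw follows.

Run:
```python
from fit import *
import cv2
from scipy.optimize import minimize
g=cv2.GaussianBlur(cv2.cvtColor(cv2.imread("pics/w5raw.png"),cv2.COLOR_BGR2GRAY),(0,0),.8).astype(np.float32)
w=np.load("w5.npz");t=np.linspace(0,2*np.pi,400)
def val(x,y,r):
    q=wproj(w["p"],w["r"],np.c_[x+r*np.cos(t),y+r*np.sin(t),112+0*t]).astype(np.float32)
    v=cv2.remap(g,q[:,0],q[:,1],1)[:,0]; v[q[:,1]<1]=np.nan;return v
f=lambda p:-np.nanmean(val(p[0],p[1],46.5)-val(p[0],p[1],44.5))
b=min(((f((x,y)),x,y) for x in np.arange(560,573,.5) for y in np.arange(-256,-244,.5)));print("mouth",b, f((566.5,-250)))
# bail yaw from w4: bright bar edge row left & right of the tab
g4=cv2.cvtColor(cv2.imread("pics/w4raw.png"),cv2.COLOR_BGR2GRAY).astype(float);v=np.load("w4.npz")
pts=[]
for c in list(range(246,300,6))+list(range(342,400,6)):
    col=g4[192:215,c];k=np.argmax(np.diff(col));pts.append((c,192+k+.5))
print(pts)
P=np.array([wray(v["p"],v["r"],p,60.5)[:2] for p in pts]);m=np.polyfit(P[:,1],P[:,0],1);print("bar dir yaw",np.degrees(np.arctan(-m[0])),"rms",np.std(P[:,0]-np.polyval(m,P[:,1])))
g5=cv2.imread("pics/w5raw.png");r=least_squares(lambda p:box(p)-[204.5,440.5,210.5,374.],[3,0,3,.33]);print(r.x)
# held-lid boss: yaw relative to tool from top boss edge row 286
```

```text
mouth (np.float32(-78.80269), np.float64(567.0), np.float64(-250.0)) -76.31617
[(246, np.float64(203.5)), (252, np.float64(202.5)), (258, np.float64(202.5)), (264, np.float64(202.5)), (270, np.float64(206.5)), (276, np.float64(203.5)), (282, np.float64(203.5)), (288, np.float64(212.5)), (294, np.float64(211.5)), (342, np.float64(210.5)), (348, np.float64(211.5)), (354, np.float64(212.5)), (360, np.float64(213.5)), (366, np.float64(203.5)), (372, np.float64(203.5)), (378, np.float64(203.5)), (384, np.float64(203.5)), (390, np.float64(203.5)), (396, np.float64(203.5))]
bar dir yaw 18.83246637066434 rms 4.385692866348554
[2.7757 0.0401 3.871  0.3242]
```

```bash
cat > seat.py <<'E'
import sys
from d import *
z,tilt=float(sys.argv[1]),float(sys.argv[2]);R=Rt(tilt,200)
p=np.array([567,-250,z])-R@[2.9,0,3.8];s=robot.get_state();d,r=delta(s["ee_pos"],s["tool_rot"],p,R)
print("target",p,"F",s["force"],"tq",s["torque"],"shift",d,"rot",r,"flange now",s["ee_pos"]+Ro.from_rotvec(s["tool_rot"]).as_matrix()@[2.9,0,3.8], "down dir in tool",R.T@[0,0,-1])
E
python3 seat.py 145 -18.6
```

```text
target [ 568.4438 -249.4745  149.5265] F [ 0.4931  0.5922 -1.875 ] tq [-0.1466  0.3954 -0.038 ] shift [0.0758 0.0005 0.0598] rot [-0.0008  0.0056 -0.0013] flange now [ 616.3513 -232.609   226.1679] down dir in tool [0.319  0.     0.9478]
```

```bash
python3 -m creep '0.012 0 0.003 0 0 0 255;0.026 0 0.008 0 0.001 0 255;0.042 0 0.016 0 0.003 0 255;0.056 0 0.03 0 0.005 0 255;0.066 0 0.043 0 0.006 -0.001 255;0.073 0.001 0.053 -0.001 0.006 -0.001 255;0.076 0.001 0.06 -0.001 0.006 -0.001 255;0.076 0.001 0.06 -0.001 0.006 -0.001 255;0.076 0.001 0.06 -0.001 0.006 -0.001 255;0.076 0.001 0.06 -0.001 0.006 -0.001 255' && python3 seat.py 145 -18.6; python3 seat.py 127 -18.6
python3 - <<'E'
from rig import viewer
import cv2,numpy as np
a=viewer.capture("scene")["img"][:,:,::-1];b=viewer.capture("wrist")["img"][:,:,::-1]
cv2.imwrite("pics/s6.png",np.hstack([cv2.resize(a[130:250,215:345],(433,400),interpolation=2),cv2.resize(b[60:420,150:480],(366,400))]))
E
```

```text
clock: 8.82
ee_pos: [569.9, -249.3, 150.4]
tool_rot: [-0.491, 2.776, 0.078]
force: [0.9, -0.0, -2.5]
finger_gap: 0.454
target [ 568.4438 -249.4745  149.5265] F [ 0.9329 -0.0088 -2.4884] tq [-0.1397  0.4148  0.0388] shift [0.0016 0.0004 0.0004] rot [-0.0013  0.0013  0.0012] flange now [ 568.466  -249.8576  145.869 ] down dir in tool [0.319  0.     0.9478]
target [ 568.4438 -249.4745  131.5265] F [ 0.9329 -0.0088 -2.4884] tq [-0.1397  0.4148  0.0388] shift [0.0074 0.0004 0.0174] rot [-0.0013  0.0013  0.0012] flange now [ 568.466  -249.8576  145.869 ] down dir in tool [0.319  0.     0.9478]
```

View pics/s6.png

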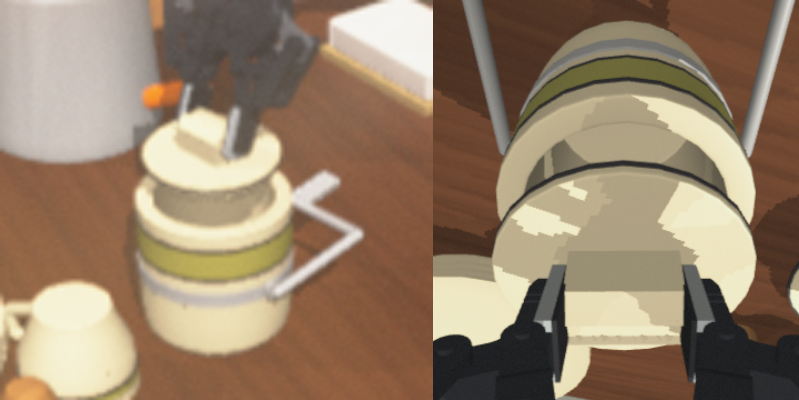

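The lid hangs level just above the mouth and centred on it, and the bail arms are symmetric. I'm lowering in steps and watching the force.

```bash
python3 -m creep '0.003 0 0.003 0 0 0 255;0.004 0 0.007 0 0 0 255;0.006 0 0.012 -0.001 0.001 0.001 255;0.0075 0 0.0165 -0.001 0.001 0.001 255;0.0075 0 0.0175 -0.001 0.001 0.001 255;0.0075 0 0.0175 -0.001 0.001 0.001 255;0.0075 0 0.0175 -0.001 0.001 0.001 255' && python3 seat.py 127 -18.6;python3 seat.py 120 -18.6
```

```text
clock: 9.5
ee_pos: [567.6, -249.1, 130.0]
tool_rot: [-0.49, 2.779, 0.082]
force: [0.2, 0.0, -2.6]
finger_gap: 0.456
target [ 568.4438 -249.4745  131.5265] F [ 0.1954  0.0291 -2.5559] tq [-0.1661  0.4049 -0.0124] shift [-0.0011 -0.0006 -0.0013] rot [ 0.0017 -0.0012 -0.0003] flange now [ 566.1825 -249.6532  125.4474] down dir in tool [0.319  0.     0.9478]
target [ 568.4438 -249.4745  124.5265] F [ 0.1954  0.0291 -2.5559] tq [-0.1661  0.4049 -0.0124] shift [ 0.0011 -0.0006  0.0054] rot [ 0.0017 -0.0012 -0.0003] flange now [ 566.1825 -249.6532  125.4474] down dir in tool [0.319  0.     0.9478]
```

```bash
python3 -m creep '-0.0003 0 0.001 0.001 0 0 255;0 0 0.002 0.001 0 0 255;0.0003 0 0.003 0.001 0 0 255;0.0003 0 0.003 0.001 0 0 255;0.0003 0 0.003 0.001 0 0 255' && python3 seat.py 120 -18.6
```

```text
clock: 9.92
ee_pos: [568.3, -249.0, 127.3]
tool_rot: [-0.49, 2.779, 0.081]
force: [-0.3, -0.2, -2.6]
finger_gap: 0.455
target [ 568.4438 -249.4745  124.5265] F [-0.3185 -0.2236 -2.601 ] tq [-0.0934  0.3771  0.0303] shift [ 0.0009 -0.0005  0.0026] rot [ 0.0004 -0.001  -0.0002] flange now [ 566.8587 -249.5266  122.7346] down dir in tool [0.319  0.     0.9478]
```

```bash
python3 -m creep '0.0003 0 0.001 0 0 0 255;0.0006 -0.0003 0.0018 0 0 0 255;0.0009 -0.0003 0.0026 0 0 0 255;0.001 -0.0003 0.0032 0 0 0 255;0.001 -0.0003 0.0032 0 0 0 255;0.001 -0.0003 0.0032 0 0 0 255' && python3 seat.py 119 -18.6
```

```text
clock: 10.42
ee_pos: [568.4, -249.3, 123.9]
tool_rot: [-0.49, 2.779, 0.081]
force: [-0.0, -0.6, -2.5]
finger_gap: 0.456
target [ 568.4438 -249.4745  123.5265] F [-0.026  -0.5885 -2.4974] tq [-0.1475  0.3996  0.0073] shift [ 0.0002 -0.0002  0.0003] rot [ 0.0005 -0.0011 -0.0003] flange now [ 566.9885 -249.7802  119.3283] down dir in tool [0.319  0.     0.9478]
```

```bash
python3 -m creep '0.0002 0 0.0006 0 0 0 255;0.0003 0 0.0012 0 0 0 255;0.0005 0 0.0018 0 0 0 255;0.0006 0 0.002 0 0 0 255;0.0006 0 0.002 0 0 0 255' && python3 seat.py 119 -18.6
```

```text
clock: 10.83
ee_pos: [568.7, -249.4, 122.3]
tool_rot: [-0.49, 2.778, 0.08]
force: [-1.5, 0.2, 0.0]
finger_gap: 0.452
target [ 568.4438 -249.4745  123.5265] F [-1.5058  0.2232  0.0289] tq [0.0292 0.4498 0.0797] shift [-0.0001 -0.     -0.0012] rot [-0.     -0.0004 -0.0001] flange now [ 567.2527 -249.8897  117.8061] down dir in tool [0.319  0.     0.9478]
```

```bash
python3 -m creep '0.0002 0 0.0005 0 0 0 255;0.0003 0 0.001 0 0 0 255;0.0003 0 0.001 0 0 0 255;0.0003 0 0.001 0 0 0 255' && python3 seat.py 119 -18.6
python3 - <<'E'
from rig import viewer
import cv2,numpy as np
a=viewer.capture("scene")["img"][:,:,::-1];b=viewer.capture("wrist")["img"][:,:,::-1]
cv2.imwrite("pics/s7.png",np.hstack([cv2.resize(a[140:240,235:335],(400,400),interpolation=2),cv2.resize(b[60:420,150:480],(366,400))]))
E
```

```text
clock: 11.17
ee_pos: [569.0, -249.5, 122.0]
tool_rot: [-0.49, 2.777, 0.079]
force: [-4.2, 0.6, 5.5]
finger_gap: 0.457
target [ 568.4438 -249.4745  123.5265] F [-4.2439  0.6456  5.5335] tq [0.341  0.5297 0.2471] shift [ 0.      0.0002 -0.0016] rot [-0.0006  0.0004  0.0001] flange now [ 567.5669 -250.0198  117.4842] down dir in tool [0.319  0.     0.9478]
```

View pics/s7.png

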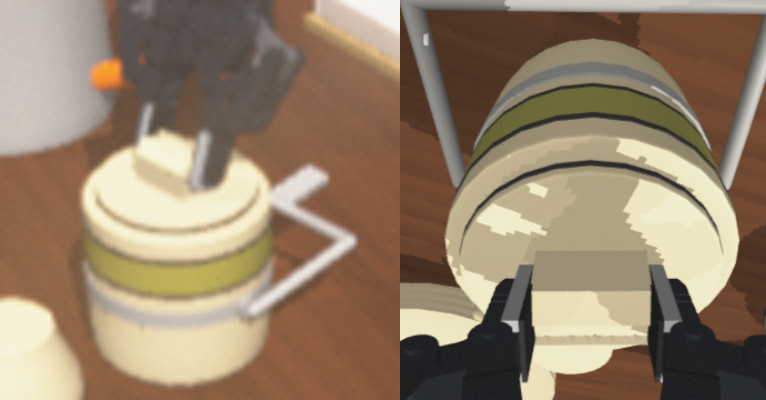

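The lid is fully down with an even rim gap, the boss is parallel to the bail bar, and the reaction is 5 N. Next I release, back out along the tool axis and work out the bail's start angle from earlier pixels.

```bash
python3 -m creep '-0.0003 0 -0.0008 0 0 0 255;-0.0003 0 -0.0008 0 0 0 150;-0.0003 0 -0.0008 0 0 0 60;-0.0003 0 -0.0008 0 0 0 60;-0.0003 0 -0.0008 0 0 0 60;0 0 -0.015 0 0 0 60;0 0 -0.04 0 0 0 60;0 0 -0.07 0 0 0 60;0 0 -0.1 0 0 0 60;0 0 -0.1 0 0 0 60' 60
cat > bail.py <<'E'
from d import *
H=np.array([567,-250,56.5]);yaw=np.radians(200);h=np.array([np.cos(yaw),np.sin(yaw),0]);v=np.array([0,0,1.]);Y=np.array([-np.sin(np.radians(20)),np.cos(np.radians(20)),0])
def P(th,r,y=0,n=0): e=np.sin(th)*h+np.cos(th)*v;m=-np.cos(th)*h+np.sin(th)*v;return H+r*e+y*Y+n*m  # n: thickness, upward when level
E
python3 - <<'E'
from bail import *
w=np.load("w4.npz")
for th in(1.3,1.4,1.5,1.57,1.65):
    print(th,"w4 barL/R",wproj(w["p"],w["r"],[P(th,92,66),P(th,92,-66)]).round(1).tolist(),"tab",wproj(w["p"],w["r"],[P(th,129,9,4),P(th,129,-9,4)]).round(1).tolist(),"top tab",proj(T,[P(th,129,0,4)]).round(1),"scene",proj(S,[P(th,129)]).round(1))
s=robot.get_state();print(s["ee_pos"],s["force"],s["finger_gap"])
E
```

```text
clock: 12.1
ee_pos: [540.5, -262.8, 222.0]
tool_rot: [-0.489, 2.773, 0.07]
force: [0.8, -0.8, 1.3]
finger_gap: 0.766
1.3 w4 barL/R [[400.4, 215.8], [237.4, 216.6]] tab [[330.9, 187.8], [306.1, 187.9]] top tab [[479.2 328. ]] scene [[313.9 176.9]]
1.4 w4 barL/R [[398.9, 207.6], [238.9, 208.3]] tab [[330.6, 175.4], [306.5, 175.5]] top tab [[477.4 329.1]] scene [[314.5 180.6]]
1.5 w4 barL/R [[397.3, 200.5], [240.5, 201.2]] tab [[330.3, 165.1], [306.9, 165.2]] top tab [[475.3 329.6]] scene [[314.8 184.6]]
1.57 w4 barL/R [[396.1, 196.3], [241.7, 196.9]] tab [[330.0, 159.1], [307.2, 159.2]] top tab [[473.7 329.5]] scene [[314.8 187.4]]
1.65 w4 barL/R [[394.8, 192.1], [243.1, 192.7]] tab [[329.8, 153.4], [307.5, 153.5]] top tab [[471.7 329. ]] scene [[314.6 190.8]]
[ 540.5424 -262.7751  222.0332] [ 0.8399 -0.7543  1.2802] 0.7661018943136492
```

```bash
cat > b.py <<'E'
import sys
from bail import *
# b.py theta r back_mm tilt
th,r,back,tilt=map(float,sys.argv[1:5]);R=Rt(tilt,200);s=robot.get_state()
p=P(th,r)+(20.5-back)*R[:,2];d,rr=delta(s["ee_pos"],s["tool_rot"],p,R)
print("t",s["clock"],"pos",s["ee_pos"],"F",s["force"],"gap",s["finger_gap"],"target",p,"shift",d,"rot",rr)
g=s["ee_pos"]-20.5*Ro.from_rotvec(s["tool_rot"]).as_matrix()[:,2]-H;print("grip now: theta",np.arctan2(g@h,g[2]),"r",np.hypot(g@h,g[2]),"y",g@Y)
E
python3 b.py 1.48 118 70 -18.6;python3 b.py 1.48 118 0 -18.6
```

```text
t 12.1 pos [ 540.5424 -262.7751  222.0332] F [ 0.8399 -0.7543  1.2802] gap 0.7661018943136492 target [ 441.7367 -295.5921  114.1138] shift [0.1333 0.0037 0.0685] rot [-0.0079  0.004   0.0014]
grip now: theta 0.1914608675809422 r 188.37783766121254 y -2.79429991730899
t 12.1 pos [ 540.5424 -262.7751  222.0332] F [ 0.8399 -0.7543  1.2802] gap 0.7661018943136492 target [ 462.7174 -287.9558   47.77  ] shift [0.1336 0.0042 0.1385] rot [-0.0079  0.004   0.0014]
grip now: theta 0.1914608675809422 r 188.37783766121254 y -2.79429991730899
```

```bash
python3 -m creep '0.03 0.001 0 0 0 0 60;0.065 0.002 0.003 -0.003 0.001 0 60;0.1 0.003 0.02 -0.006 0.003 0.001 60;0.125 0.004 0.045 -0.008 0.004 0.001 60;0.1335 0.004 0.068 -0.008 0.004 0.001 60;0.1335 0.004 0.068 -0.008 0.004 0.001 60;0.1335 0.004 0.068 -0.008 0.004 0.001 60;0.1335 0.004 0.068 -0.008 0.004 0.001 60' && python3 b.py 1.48 118 0 -18.6
python3 - <<'E'
from bail import *
from rig import viewer
import cv2
s=robot.get_state();c=viewer.capture("wrist");im=c["img"][:,:,::-1].copy();cv2.imwrite("pics/w8raw.png",im)
for X in(P(1.48,92,66),P(1.48,92,-66),P(1.48,129,9,4),P(1.48,129,-9,4),P(1.48,94,9,4),P(1.48,94,-9,4)):
    q=wproj(s["ee_pos"],s["tool_rot"],X)[0].astype(int);cv2.circle(im,(int(q[0]),int(q[1])),2,(0,0,255),-1)
cv2.imwrite("pics/w8.png",im)
E
```

```text
clock: 12.77
ee_pos: [439.8, -292.8, 109.9]
tool_rot: [-0.492, 2.782, 0.089]
force: [0.8, -0.6, 0.8]
finger_gap: 0.767
t 12.7667 pos [ 439.8    -292.7971  109.936 ] F [ 0.7949 -0.6171  0.8008] gap 0.7670880942922027 target [ 462.7174 -287.9558   47.77  ] shift [-0.0024 -0.0038  0.0663] rot [ 0.007  -0.004  -0.0001]
grip now: theta 1.0925994578102276 r 158.39595870387245 y 3.1452760464608573
```

View pics/w8.png

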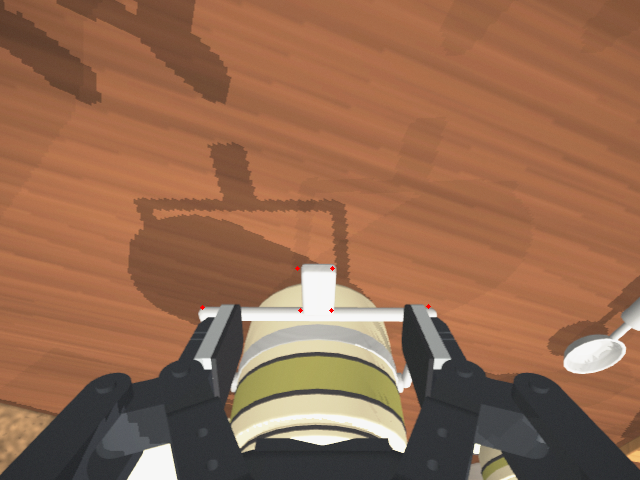

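The tab (302–336, tip at row 265) lies about 3 px off the middle between the fingers, so it is in line. I'll go down over it and grip.

```bash
python3 -m creep '-0.001 -0.001 0.02 0 0 0 60;-0.002 -0.001 0.04 0.003 -0.002 0 60;-0.002 -0.001 0.055 0.006 -0.004 0 60;-0.002 -0.001 0.066 0.007 -0.004 0 60;-0.002 -0.001 0.066 0.007 -0.004 0 60;-0.002 -0.001 0.066 0.007 -0.004 0 255;-0.002 -0.001 0.066 0.007 -0.004 0 255;-0.002 -0.001 0.066 0.007 -0.004 0 255;-0.002 -0.001 0.066 0.007 -0.004 0 255;-0.002 -0.001 0.066 0.007 -0.004 0 255' 60 && python3 -m creep '0 0 0 0 0 0 255;0 0 0 0 0 0 255' && python3 b.py 1.2 118 0 -18.6
```

```text
clock: 13.65
ee_pos: [461.0, -286.7, 47.9]
tool_rot: [-0.488, 2.778, 0.077]
force: [0.7, -2.9, 0.6]
finger_gap: 0.195
clock: 13.82
ee_pos: [461.0, -286.6, 47.6]
tool_rot: [-0.488, 2.778, 0.078]
force: [0.5, -4.4, 1.4]
finger_gap: 0.199
t 13.8167 pos [ 460.979  -286.5922   47.5912] F [ 0.5486 -4.4113  1.4151] gap 0.19923010958664658 target [ 469.7964 -285.3792   79.829 ] shift [-0.0185 -0.0019 -0.0278] rot [-0.002  -0.0003 -0.0009]
grip now: theta 1.4823609277457508 r 119.14043781921887 y 1.9159496527194548
```

```bash
cat > arc.py <<'E'
import sys
from bail import *
r,th0,th1,n=[float(x) for x in sys.argv[1:5]];s=robot.get_state();R=Ro.from_rotvec(s["tool_rot"]).as_matrix()
g=s["ee_pos"]-20.5*R[:,2]-H;print("t",s["clock"],"F",s["force"],"gap",s["finger_gap"],"now th",np.arctan2(g@h,g[2]),"r",np.hypot(g@h,g[2]),"y",g@Y)
a=P(th0,r)
for t in np.linspace(th0,th1,int(n)+1)[1:]: print(round(t,3),(R.T@(P(t,r)-a)/1000).round(4))
E
python3 arc.py 119 1.48 0.8 9
```

```text
t 13.8167 F [ 0.5486 -4.4113  1.4151] gap 0.19923010958664658 now th 1.4823609277457508 r 119.14043781921887 y 1.9159496527194548
1.404 [-0.0039 -0.     -0.0081]
1.329 [-0.0085 -0.     -0.0158]
1.253 [-0.0136 -0.     -0.0232]
1.178 [-0.0192 -0.     -0.0302]
1.102 [-0.0254 -0.     -0.0368]
1.027 [-0.032  -0.0001 -0.0428]
0.951 [-0.0391 -0.0001 -0.0484]
0.876 [-0.0466 -0.0001 -0.0534]
0.8 [-0.0544 -0.0001 -0.0578]
```

```bash
python3 -m creep '-0.0039 0 -0.0081 0 0 0 255;-0.0085 0 -0.0158 0 0 0 255;-0.0136 0 -0.0232 0 0 0 255;-0.0192 0 -0.0302 0 0 0 255;-0.0254 0 -0.0368 0 0 0 255;-0.0320 0 -0.0428 0 0 0 255;-0.0391 0 -0.0484 0 0 0 255;-0.0466 0 -0.0534 0 0 0 255;-0.0544 0 -0.0578 0 0 0 255;-0.0544 0 -0.0578 0 0 0 255' && python3 arc.py 119 0.8 0.25 9
```

```text
clock: 14.65
ee_pos: [491.6, -275.8, 119.3]
tool_rot: [-0.488, 2.782, 0.076]
force: [3.4, -6.4, -4.3]
finger_gap: 0.196
t 14.65 F [ 3.3631 -6.3527 -4.2726] gap 0.1959810611725429 now th 0.8084167031229241 r 119.0802266134367 y 1.5846362044401943
0.739 [-0.0066 -0.     -0.0032]
0.678 [-0.0133 -0.     -0.0059]
0.617 [-0.0202 -0.     -0.0082]
0.556 [-0.0272  0.     -0.0101]
0.494 [-0.0343  0.     -0.0116]
0.433 [-0.0415  0.     -0.0126]
0.372 [-0.0488  0.     -0.0132]
0.311 [-0.056   0.     -0.0134]
0.25 [-0.0633  0.     -0.0131]
```

```bash
python3 -m creep '-0.0066 0 -0.0032 0 0 0 255;-0.0133 0 -0.0059 0 0 0 255;-0.0202 0 -0.0082 0 0 0 255;-0.0272 0 -0.0101 0 0 0 255;-0.0343 0 -0.0116 0 0 0 255;-0.0415 0 -0.0126 0 0 0 255;-0.0488 0 -0.0132 0 0 0 255;-0.0560 0 -0.0134 0 0 0 255;-0.0633 0 -0.0131 0 0 0 255;-0.0633 0 -0.0131 0 0 0 255' && python3 arc.py 119 0.25 0.0 5; python3 arc.py 124.5 0.25 0 5
python3 - <<'E'
from h import *
from rig import robot
R=Ro.from_rotvec(robot.get_state()["tool_rot"]).as_matrix();print("up in tool",R.T@[0,0,1],"-h",R.T@[.94,.342,0])
E
```

```text
clock: 15.48
ee_pos: [543.8, -257.3, 151.6]
tool_rot: [-0.488, 2.783, 0.074]
force: [-0.2, -8.0, 1.7]
finger_gap: 0.195
t 15.4833 F [-0.235 -8.027  1.721] gap 0.19510089332568797 now th 0.262322877703769 r 118.57042961468386 y 1.1081143346851228
0.2 [-0.0059  0.      0.0006]
0.15 [-0.0118  0.      0.0014]
0.1 [-0.0176  0.      0.0026]
0.05 [-0.0234  0.0001  0.004 ]
0.0 [-0.0291  0.0001  0.0057]
t 15.4833 F [-0.235 -8.027  1.721] gap 0.19510089332568797 now th 0.262322877703769 r 118.57042961468386 y 1.1081143346851228
0.2 [-0.0062  0.      0.0006]
0.15 [-0.0124  0.      0.0015]
0.1 [-0.0185  0.      0.0027]
0.05 [-0.0245  0.0001  0.0042]
0.0 [-0.0305  0.0001  0.006 ]
up in tool [-0.3144 -0.0032 -0.9493] -h [-0.9496  0.0025  0.3145]
```

```bash
python3 -m creep '-0.003 -0.0005 0.0003 0 0 0 255;-0.0059 -0.001 0.0006 0 0 0 255;-0.009 -0.0015 0.0002 0 0 0 255;-0.0124 -0.0015 -0.0005 0 0 0 255;-0.0156 -0.0015 -0.0009 0 0 0 255;-0.0189 -0.0015 -0.0012 0 0 0 255;-0.0189 -0.0015 -0.0012 0 0 0 255;-0.0189 -0.0015 -0.0012 0 0 0 255' && python3 arc.py 119 0.1 0.0 2
```

```text
clock: 16.15
ee_pos: [559.0, -252.0, 156.6]
tool_rot: [-0.487, 2.786, 0.078]
force: [-0.1, -7.6, -5.3]
finger_gap: 0.193
t 16.15 F [-0.0512 -7.568  -5.3046] gap 0.19264820684191009 now th 0.12171743436780594 r 120.45328343651326 y 0.8631329437036577
0.05 [-0.0058  0.      0.0014]
0.0 [-0.0115  0.      0.0031]
```

```bash
python3 -m creep '-0.003 -0.001 -0.0002 0 0 0 255;-0.0062 -0.001 0 0 0 0 255;-0.008 -0.001 0.0006 0 0 0 255;-0.01 -0.001 0.0012 0 0 0 255;-0.0115 -0.001 0.0022 0 0 0 255;-0.0125 -0.001 0.004 0 0 0 255;-0.0127 -0.001 0.0055 0 0 0 255;-0.0127 -0.001 0.0055 0 0 0 255;-0.0127 -0.001 0.0055 0 0 0 255' && python3 arc.py 119 0.0 -0.05 2
python3 - <<'E'
from rig import viewer
import cv2,numpy as np
a=viewer.capture("scene")["img"][:,:,::-1];b=viewer.capture("wrist")["img"][:,:,::-1]
cv2.imwrite("pics/s9.png",np.hstack([cv2.resize(a[120:240,220:340],(400,400),interpolation=2),cv2.resize(b[60:420,150:480],(366,400))]))
E
```

```text
clock: 16.9
ee_pos: [568.9, -248.9, 157.8]
tool_rot: [-0.483, 2.791, 0.076]
force: [-22.1, -6.1, 20.0]
finger_gap: 0.195
t 16.9 F [-22.1494  -6.1152  20.0143] gap 0.19502157030411119 now th 0.03437373438041827 r 120.90990385923476 y 0.4087744548897162
-0.025 [-0.0028  0.      0.001 ]
-0.05 [-0.0056  0.      0.002 ]
```

```bash
python3 -m creep '0.0005 0 -0.0022 0 0 0 255;-0.0005 0 -0.0045 0 0 0 255;-0.001 0 -0.0055 0 0 0 255;-0.001 0 -0.0055 0 0 0 255;-0.001 0 -0.0055 0 0 0 255' && python3 arc.py 119 0.0 -0.05 2
```

```text
clock: 17.42
ee_pos: [569.5, -248.4, 159.5]
tool_rot: [-0.486, 2.79, 0.08]
force: [-2.7, -7.4, -7.6]
finger_gap: 0.197
t 17.4167 F [-2.6899 -7.4344 -7.5678] gap 0.19726555830118872 now th 0.027679696342991774 r 122.58062752863565 y 0.6293633322758829
-0.025 [-0.0028  0.      0.001 ]
-0.05 [-0.0056  0.      0.002 ]
```

```bash
python3 -m creep '-0.0014 0 0.0003 0 0 0 255;-0.0028 0 0.0007 0 0 0 255;-0.0028 0 0.0007 0 0 0 255;-0.0028 0 0.0007 0 0 0 255' && python3 arc.py 119 0.0 -0.05 1
```

```text
clock: 17.75
ee_pos: [572.0, -247.5, 160.0]
tool_rot: [-0.485, 2.791, 0.079]
force: [-5.1, -8.3, -3.4]
finger_gap: 0.192
t 17.75 F [-5.1439 -8.3477 -3.4292] gap 0.19231416375877552 now th 0.006369553639956537 r 122.96264577976204 y 0.6047126560952474
-0.05 [-0.0056  0.      0.002 ]
```

```bash
python3 -m creep '0.0003 0 0.001 0 0 0 255;0.0007 0 0.002 0 0 0 255;0.001 0 0.003 0 0 0 255;0.001 0 0.003 0 0 0 255' && python3 arc.py 119 0.0 -0.05 1
```

```text
clock: 18.08
ee_pos: [572.6, -247.5, 159.7]
tool_rot: [-0.485, 2.787, 0.078]
force: [-13.2, -6.0, 10.5]
finger_gap: 0.2
t 18.0833 F [-13.2053  -5.9578  10.5277] gap 0.20017248714879446 now th 0.0018758156239624543 r 122.7057734904954 y 0.4823572609364686
-0.05 [-0.0056  0.      0.002 ]
```

```bash
python3 -m creep '-0.001 0 -0.0015 0 0 0 255;-0.002 0 -0.0012 0 0 0 255;-0.0025 0 -0.001 0 0 0 255;-0.0025 0 -0.001 0 0 0 255' && python3 arc.py 119 0.0 -0.05 1
```

```text
clock: 18.42
ee_pos: [574.9, -246.7, 160.2]
tool_rot: [-0.486, 2.787, 0.079]
force: [-5.9, -6.2, 1.0]
finger_gap: 0.196
t 18.4167 F [-5.8518 -6.2172  1.0258] gap 0.19640639425852482 now th -0.01799112730378312 r 123.19719193206147 y 0.41305154969299296
-0.05 [-0.0056  0.      0.002 ]
```

Run:
```python
from bail import *
from rig import viewer
import cv2
s=robot.get_state();b=viewer.capture("wrist")["img"][:,:,::-1].copy();cv2.imwrite("pics/w10raw.png",b)
a=viewer.capture("scene")["img"][:,:,::-1]
L=np.array([567,-250,100.]);q=wproj(s["ee_pos"],s["tool_rot"],[L+20*sy*Y+5.5*sx*-h+44.5*v for sy in(1,-1) for sx in(1,-1)])
print("crest ends predicted",q.round(1).tolist())
for t in(-.05,0,.06): print(t,"bar ends",wproj(s["ee_pos"],s["tool_rot"],[P(t,92,66)+[0,0,2],P(t,92,-66)+[0,0,2]]).round(1).tolist())
cv2.imwrite("pics/w10.png",np.hstack([b[180:460,140:500],cv2.resize(a[120:240,220:340],(280,280),interpolation=2)]))
```

```text
crest ends predicted [[365.7, 286.2], [367.3, 267.9], [277.1, 286.5], [275.3, 268.3]]
-0.05 bar ends [[472.1, 293.7], [170.8, 295.0]]
0 bar ends [[474.7, 286.4], [168.1, 287.6]]
0.06 bar ends [[477.7, 276.7], [165.0, 277.9]]
```

View pics/w10.png

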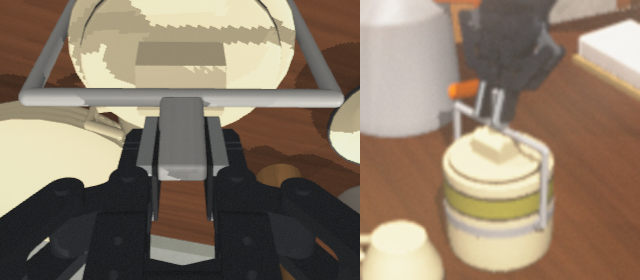

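The wrist view shows the bar at rows 270–285 over the boss, apparently still near the robot-side crest (predicted row 268, far crest 286). I'll solve numerically for the bar's position.

```bash
cat > barfit.py <<'E'
from bail import *
from rig import viewer
import cv2,sys
def silh(pos,rot,th,lift,y):
    e=np.linspace(0,2*np.pi,60);c=P(th,88,y)+lift*v
    q=wproj(pos,rot,c+4*(np.cos(e)[:,None]*h+np.sin(e)[:,None]*v));return q[:,1].min(),q[:,1].max(),q[:,0].mean()
if __name__=="__main__":
    s=robot.get_state();b=viewer.capture("wrist")["img"];g=cv2.cvtColor(b,cv2.COLOR_RGB2GRAY).astype(float)
    cv2.imwrite("pics/bf_%d.png"%(s["clock"]*100),b[:,:,::-1])
    for y in(52,40,30,-30,-40,-52):
        o=[]
        for th,l in((.12,2),(.09,3),(.06,4),(.03,4),(0,4),(0,1.5),(-.03,4),(-.06,4)):
            a0,a1,c=silh(s["ee_pos"],s["tool_rot"],th,l,y);o.append((th,l,round(a0,1),round(a1,1)))
        c=int(round(c));d=g[255:300,c].astype(int)
        print(y,"col",c,"rows255..:",*d);print("  ",*o)
    print("F",s["force"])
E
python3 barfit.py
```

```text
52 col 439 rows255..: 56 57 58 59 60 62 61 58 60 56 58 57 58 63 93 109 120 127 135 142 149 162 172 180 186 189 195 203 206 205 199 186 128 75 78 79 79 80 78 78 79 78 77 75 75
   (0.12, 2, np.float64(251.4), np.float64(270.3)) (0.09, 3, np.float64(258.1), np.float64(277.0)) (0.06, 4, np.float64(264.6), np.float64(283.4)) (0.03, 4, np.float64(269.4), np.float64(288.1)) (0, 4, np.float64(274.0), np.float64(292.5)) (0, 1.5, np.float64(270.1), np.float64(288.4)) (-0.03, 4, np.float64(278.4), np.float64(296.8)) (-0.06, 4, np.float64(282.5), np.float64(300.8))
40 col 412 rows255..: 232 232 232 231 231 231 231 231 231 231 232 232 231 222 94 112 120 130 136 142 151 160 171 179 185 187 188 194 193 194 199 184 117 80 77 76 78 79 76 76 76 75 77 80 80
   (0.12, 2, np.float64(251.5), np.float64(270.4)) (0.09, 3, np.float64(258.2), np.float64(277.1)) (0.06, 4, np.float64(264.7), np.float64(283.6)) (0.03, 4, np.float64(269.5), np.float64(288.2)) (0, 4, np.float64(274.1), np.float64(292.6)) (0, 1.5, np.float64(270.2), np.float64(288.5)) (-0.03, 4, np.float64(278.5), np.float64(296.9)) (-0.06, 4, np.f
[... 1683 characters left out ...]
(-0.03, 4, np.float64(279.2), np.float64(297.6)) (-0.06, 4, np.float64(283.4), np.float64(301.6))
-52 col 204 rows255..: 71 52 54 53 56 54 55 52 55 53 54 55 64 100 113 122 129 137 145 151 164 175 186 194 195 195 198 201 202 201 185 149 140 140 135 133 136 142 143 142 134 134 138 141 143
   (0.12, 2, np.float64(252.4), np.float64(271.3)) (0.09, 3, np.float64(259.1), np.float64(277.9)) (0.06, 4, np.float64(265.6), np.float64(284.4)) (0.03, 4, np.float64(270.4), np.float64(289.1)) (0, 4, np.float64(274.9), np.float64(293.5)) (0, 1.5, np.float64(271.1), np.float64(289.4)) (-0.03, 4, np.float64(279.3), np.float64(297.7)) (-0.06, 4, np.float64(283.5), np.float64(301.7))
F [-5.5219 -5.0067  0.6261]
```

The silhouette (rows 268.5–286.5) and the measured lift of about 4 mm both say the bar is on the near crest at about 0.04 rad. I'll push a little further, slightly lifted, then lower.

```bash
python3 -m creep '-0.0015 0 -0.0008 0 0 0 255;-0.003 0 -0.0005 0 0 0 255;-0.004 0 0 0 0 0 255;-0.0045 0 0.0002 0 0 0 255;-0.0045 0 0.0002 0 0 0 255' 90 && python3 arc.py 119 0.0 -0.05 1 && python3 barfit.py | awk '/^(40|-40)/{print} /^F/'
```

```text
clock: 18.98
ee_pos: [578.5, -245.2, 159.6]
tool_rot: [-0.487, 2.79, 0.08]
force: [-3.3, -7.5, -6.8]
finger_gap: 0.191
t 18.9833 F [-3.2785 -7.4955 -6.7678] gap 0.19066552201475614 now th -0.049609884055480905 r 122.7658568267961 y 0.5958853018626589
-0.05 [-0.0056  0.      0.002 ]
40 col 413 rows255..: 232 231 231 232 231 231 230 232 233 231 233 222 96 109 123 132 137 143 152 162 171 179 186 187 190 193 196 191 189 173 116 78 78 76 76 78 76 75 76 77 73 76 78 80 82
-40 col 229 rows255..: 231 231 231 230 231 230 231 229 226 225 218 95 112 121 128 135 141 144 150 156 159 161 155 151 148 146 142 136 125 108 122 131 135 135 137 138 138 140 136 137 135 134 129 113 134
F [-3.2785 -7.4955 -6.7678]
```

```bash
cat > bf2.py <<'E'
from barfit import *
from scipy.optimize import brentq
s=robot.get_state();b=viewer.capture("wrist")["img"];g=cv2.cvtColor(b,cv2.COLOR_RGB2GRAY).astype(float)
cv2.imwrite("pics/bf_%d.png"%(s["clock"]*100),b[:,:,::-1])
print("F",s["force"])
for y in(40,-40):
    c=int(round(silh(s["ee_pos"],s["tool_rot"],0,3,y)[2]));col=g[240:320,c-1:c+2].mean(1)
    k=np.argmin(np.diff(col));top=240+k+1
    for l in(0,1.5,3,4,5):
        th=brentq(lambda t:silh(s["ee_pos"],s["tool_rot"],t,l,y)[0]-top,-.4,.5)
        print(y,"top",top,"lift",l,"theta %.3f"%th,"x bar %.1f"%(88*np.sin(th)),"pred bottom %.1f"%silh(s["ee_pos"],s["tool_rot"],th,l,y)[1],end=" | ")
    print(*col[k+12:k+24].astype(int))
E
python3 bf2.py
```

```text
F [-3.0518 -8.2319 -6.3297]
40 top 267 lift 0 theta -0.032 x bar -2.8 pred bottom 285.3 | 40 top 267 lift 1.5 theta -0.016 x bar -1.4 pred bottom 285.5 | 40 top 267 lift 3 theta -0.001 x bar -0.1 pred bottom 285.7 | 40 top 267 lift 4 theta 0.009 x bar 0.8 pred bottom 285.9 | 40 top 267 lift 5 theta 0.019 x bar 1.7 pred bottom 286.0 | 187 189 193 194 191 189 173 118 78 78 78 78
-40 top 266 lift 0 theta -0.020 x bar -1.7 pred bottom 284.3 | -40 top 266 lift 1.5 theta -0.004 x bar -0.4 pred bottom 284.5 | -40 top 266 lift 3 theta 0.010 x bar 0.9 pred bottom 284.8 | -40 top 266 lift 4 theta 0.020 x bar 1.8 pred bottom 284.9 | -40 top 266 lift 5 theta 0.030 x bar 2.6 pred bottom 285.1 | 155 150 149 145 142 136 124 93 87 99 116 131
```

```bash
python3 -m creep '0.0003 0 0.001 0 0 0 255;0.0007 0 0.002 0 0 0 255;0.0009 0 0.0028 0 0 0 255;0.0009 0 0.0028 0 0 0 255;0.0009 0 0.0028 0 0 0 255' && python3 arc.py 119 0.0 -0.05 1 && python3 bf2.py
```

```text
clock: 19.5
ee_pos: [579.9, -244.8, 158.1]
tool_rot: [-0.486, 2.786, 0.08]
force: [-1.1, -6.1, -3.6]
finger_gap: 0.19
t 19.5 F [-1.1123 -6.0887 -3.5748] gap 0.18988920826526642 now th -0.06217976246745934 r 121.35565059062344 y 0.46148201326431737
-0.05 [-0.0056  0.      0.002 ]
F [-1.1123 -6.0887 -3.5748]
40 top 266 lift 0 theta -0.027 x bar -2.4 pred bottom 284.5 | 40 top 266 lift 1.5 theta -0.012 x bar -1.1 pred bottom 284.7 | 40 top 266 lift 3 theta 0.003 x bar 0.3 pred bottom 285.0 | 40 top 266 lift 4 theta 0.013 x bar 1.2 pred bottom 285.1 | 40 top 266 lift 5 theta 0.023 x bar 2.0 pred bottom 285.3 | 186 189 192 195 194 198 188 142 78 79 77 78
-40 top 265 lift 0 theta -0.016 x bar -1.4 pred bottom 283.6 | -40 top 265 lift 1.5 theta -0.001 x bar -0.1 pred bottom 283.8 | -40 top 265 lift 3 theta 0.014 x bar 1.2 pred bottom 284.0 | -40 top 265 lift 4 theta 0.024 x bar 2.1 pred bottom 284.2 | -40 top 265 lift 5 theta 0.034 x bar 3.0 pred bottom 284.4 | 156 151 149 144 142 137 124 101 68 75 97 127
```

It's lowering freely now (r 121.4, still pulled down), so the bar is inside the crests. I'll lower a bit more, until the groove floor takes the load.

```bash
python3 -m creep '0.0003 0 0.001 0 0 0 255;0.0007 0 0.002 0 0 0 255;0.0007 0 0.002 0 0 0 255;0.0007 0 0.002 0 0 0 255' && python3 arc.py 119 0.0 -0.05 1 && python3 bf2.py
```

```text
clock: 19.88
ee_pos: [580.2, -244.8, 158.0]
tool_rot: [-0.486, 2.784, 0.079]
force: [-6.6, -3.9, 7.1]
finger_gap: 0.189
t 19.8833 F [-6.6251 -3.9027  7.0636] gap 0.18873905519050352 now th -0.06358787247032757 r 121.18993829634572 y 0.35498648619622575
-0.05 [-0.0056  0.      0.002 ]
F [-6.6251 -3.9027  7.0636]
40 top 266 lift 0 theta -0.028 x bar -2.4 pred bottom 284.6 | 40 top 266 lift 1.5 theta -0.012 x bar -1.1 pred bottom 284.8 | 40 top 266 lift 3 theta 0.003 x bar 0.3 pred bottom 285.0 | 40 top 266 lift 4 theta 0.013 x bar 1.1 pred bottom 285.2 | 40 top 266 lift 5 theta 0.023 x bar 2.0 pred bottom 285.3 | 187 190 193 197 201 199 187 140 78 79 76 78
-40 top 265 lift 0 theta -0.017 x bar -1.5 pred bottom 283.6 | -40 top 265 lift 1.5 theta -0.002 x bar -0.1 pred bottom 283.8 | -40 top 265 lift 3 theta 0.013 x bar 1.2 pred bottom 284.1 | -40 top 265 lift 4 theta 0.023 x bar 2.0 pred bottom 284.2 | -40 top 265 lift 5 theta 0.033 x bar 2.9 pred bottom 284.4 | 156 150 147 145 141 138 131 79 65 81 115 125
```

```bash
python3 -m creep '-0.0003 0 -0.0008 0 0 0 255;-0.0003 0 -0.0008 0 0 0 150;-0.0003 0 -0.0008 0 0 0 60;-0.0003 0 -0.0008 0 0 0 60;-0.0003 0 -0.0008 0 0 0 60;-0.0003 0 -0.012 0 0 0 60;0 0 -0.03 0 0 0 60;0 0 -0.05 0 0 0 60;0 0 -0.05 0 0 0 60;0 0 -0.05 0 0 0 60' && python3 bf2.py
```

```text
clock: 20.77
ee_pos: [568.0, -249.4, 206.3]
tool_rot: [-0.489, 2.777, 0.08]
force: [-0.1, 0.0, -0.1]
finger_gap: 0.765
F [-0.0687  0.0192 -0.1051]Traceback (most recent call last):
  File "bf2.py", line 10, in <module>
    th=brentq(lambda t:silh(s["ee_pos"],s["tool_rot"],t,l,y)[0]-top,-.4,.5)
    r = _zeros._brentq(f, a, b, xtol, rtol, maxiter, args, full_output, disp)
ValueError: f(a) and f(b) must have different signs
```

```bash
cat > bf3.py <<'E'
from barfit import *
import json,os
s=robot.get_state();b=viewer.capture("wrist")["img"];g=cv2.cvtColor(b,cv2.COLOR_RGB2GRAY).astype(float)
cv2.imwrite("pics/bf_%d.png"%(s["clock"]*100),b[:,:,::-1])
for y in(45,35,27,-27,-35,-45):
    a0,a1,c=silh(s["ee_pos"],s["tool_rot"],0,1.5,y);c=int(round(c));lo=int(a0)-14
    print(y,"col",c,"pred %.1f %.1f"%(a0,a1),"crest(.05,4): %.1f %.1f"%silh(s["ee_pos"],s["tool_rot"],.05,4,y)[:2],"from",lo,":",*g[lo:int(a1)+15,c].astype(int))
E
python3 bf3.py; python3 -m creep '0.02 0 -0.02 0 0 0 60;0.035 0 -0.035 0 0 0 60;0.045 0 -0.045 0 0 0 60;0.05 0 -0.05 0 0 0 60;0.05 0 -0.05 0 0 0 60;0.05 0 -0.05 0 0 0 60;0.05 0 -0.05 0 0 0 60'; python3 bf3.py
```

```text
45 col 403 pred 225.1 239.8 crest(.05,4): 221.0 236.0 from 211 : 228 228 228 228 228 228 228 229 230 233 232 233 231 220 193 131 105 120 133 140 151 167 182 193 195 199 204 204 201 187 135 82 81 81 81 79 79 78 74 74 76 76 76
35 col 385 pred 225.1 239.8 crest(.05,4): 221.0 236.1 from 211 : 232 231 232 233 231 231 231 232 231 232 232 231 231 231 231 224 107 124 133 141 153 170 186 195 196 199 203 204 201 193 210 232 231 232 228 196 78 77 76 74 74 78 82
27 col 370 pred 225.2 239.8 crest(.05,4): 221.1 236.1 from 211 : 226 226 226 225 226 225 225 226 229 232 231 231 232 231 227 188 110 125 135 146 157 173 187 197 197 200 202 203 199 194 220 232 232 232 231 232 232 231 231 232 232 231 232
-27 col 271 pred 225.3 240.0 crest(.05,4): 221.3 236.3 from 211 : 173 173 176 176 175 175 174 174 173 174 182 217 231 230 222 109 122 133 143 154 170 186 198 199 198 201 204 201 194 211 230 230 232 231 231 230 230 230 230 230 230 231 230 231
-35 col 256 pred 225.4 240.1 crest(.05,4): 221.3 236.3 from 211 : 230 230 231 231 230 230 230 231 230 231 230 231 230 227 187 110 125 134 143 155 169 188 200 198 198 
[... 1033 characters left out ...]
 235 234 228 129 83 87 84 84 80 81
-27 col 282 pred 272.0 283.3 crest(.05,4): 269.7 281.2 from 258 : 180 181 179 179 180 181 181 197 235 235 235 235 234 229 155 116 130 145 158 179 199 206 207 210 209 213 234 235 235 234 234 235 233 214 160 160 160 159 160 158
-35 col 271 pred 272.0 283.4 crest(.05,4): 269.7 281.3 from 258 : 235 235 235 235 235 234 234 235 235 235 235 235 234 229 160 117 132 143 159 181 200 206 205 211 211 200 183 133 79 87 89 88 80 71 62 54 55 65 109 142
-45 col 257 pred 272.1 283.4 crest(.05,4): 269.8 281.3 from 258 : 233 232 225 221 221 230 223 219 196 234 233 228 192 108 78 120 133 145 160 184 199 206 205 209 208 207 226 229 225 153 87 127 139 149 150 134 114 128 152 167
```

Bar edges from two wrist poses lie at 227/241 and 273/284. A bar in the groove should give 225/240 and 272/283; one on the crest, 221/236 and 269.5/281. So the bar is in the groove, to about 1 mm. Last, I'll check that the bystanders haven't moved, then hand in.

Run:
```python
from bail import *
from rig import viewer
import cv2
for n in("top","scene"):
    a=cv2.imread(f"pics/{n}0.png").astype(int);b=viewer.capture(n)["img"][:,:,::-1];cv2.imwrite(f"pics/{n}_end.png",b)
    m=cv2.morphologyEx((np.abs(a-b.astype(int)).max(2)>40).astype(np.uint8),cv2.MORPH_OPEN,np.ones((3,3)))
    k,_,st,_=cv2.connectedComponentsWithStats(m);print(n,[tuple(int(x) for x in q) for q in st[1:] if q[4]>15])
    c=T if n=="top" else S
    print(" groove/bar px",proj(c,[P(0,89.5)]).round(0),"cup approx unaffected list above; bystander boxes: compare")
# lid flange: silhouette in the last wrist picture: predicted seated flange extremes
s=robot.get_state();im=viewer.capture("wrist")["img"];g=cv2.cvtColor(im,cv2.COLOR_RGB2GRAY).astype(int);t=np.linspace(0,6.28,200)
q=wproj(s["ee_pos"],s["tool_rot"],np.c_[567+50*np.cos(t),-250+50*np.sin(t),120+0*t]);k=q[:,1].argmin()
for o in(-30,0,30):
    i=np.argmin(np.abs(q[:,0]-q[k,0]-o)+(q[:,1]>np.median(q[:,1]))*999);r=int(q[i,1]);print("flange edge pred row %.1f"%q[i,1],"col",int(q[i,0]),"from",r-10,g[r-10:r+11,int(q[i,0])])
```

```text
top [(147, 226, 67, 47, 2412), (427, 236, 54, 44, 1165), (486, 245, 15, 9, 84), (412, 257, 228, 197, 13185), (439, 269, 41, 20, 475), (512, 301, 5, 4, 19)]
 groove/bar px [[462. 261.]] cup approx unaffected list above; bystander boxes: compare
scene [(318, 0, 20, 5, 67), (339, 0, 31, 69, 827), (467, 0, 89, 183, 6963), (536, 0, 59, 91, 4264), (304, 4, 35, 30, 737), (337, 25, 13, 10, 82), (301, 35, 12, 13, 105), (326, 39, 7, 5, 32), (335, 39, 11, 5, 40), (280, 48, 54, 87, 2550), (341, 48, 4, 4, 16), (517, 66, 4, 9, 27), (578, 86, 5, 11, 44), (536, 95, 5, 8, 34), (283, 112, 20, 21, 190), (580, 116, 5, 12, 53), (272, 122, 4, 13, 41), (260, 137, 22, 41, 305), (527, 137, 66, 66, 1870), (259, 172, 4, 9, 36), (300, 181, 24, 36, 276), (484, 182, 12, 6, 42), (261, 184, 10, 11, 90), (285, 190, 8, 5, 29), (295, 191, 4, 5, 18), (297, 200, 3, 10, 30), (473, 206, 23, 21, 240), (470, 220, 4, 5, 16), (351, 323, 59, 56, 2533)]
 groove/bar px [[279. 175.]] cup approx unaffected list above; bystander boxes: compare
flange edge pred row 204.2 col 288 from 194 [235 230 180 180 179 176 173 166 127  53  94 127 153 196 232 234 235 235
 235 235 235]
flange edge pred row 197.9 col 318 from 187 [235 235 229 227 203 165 165 163 154  88  48  91 148 159 208 234 235 235
 235 235 235]
flange edge pred row 202.7 col 347 from 192 [231 231 230 230 230 229 226 200 153  65  48  88 139 161 218 235 235 235
 235 235 236]
```

```bash
python3 -c "
from rig import robot,ticket
s=robot.get_state();print(s['clock'],s['force'],ticket.hand_in())"
```

```text
the job is handed in; nothing more can be done
21.65 [ 0.27311078  0.16812602 -0.75432311] None
```

The lid is seated in the crock and, by every check I had, the bail's crossbar rests in the groove; I handed the job in at 21.65 s. I gripped the lid by the ends of its boss, lifted it off the pegs and lowered it in with about 5 N of contact. Then I swung the bail up by its tab, over the crest, and let go.

**Last checks**
- **Crossbar:** its edges from two wrist poses lie 1–2 px (about 1 mm) from where a bar in the groove should be, and well away from where one on the crest would be. It took the load after dropping about 1.5–1.8 mm past the crest, against the 2.5 mm I expected.
- **Lid:** its flange edge is at the seated position to within about 3 px.
- **Other crockery:** before-and-after pictures changed only around the lid, crock and arm.
- **Robot:** it was clear of everything, with wrist force under 1 N.

**What disagreed**
- **Crest crossing:** the first push stopped on the near crest with about 30 N at the wrist, and a second try to lower was blocked there too. It needed more lift and travel.
- **Grip on the tab:** the gripper ended about 0.06 rad ahead of the bar, so the tab probably slipped a little in the grip. I relied on the bar's position in the pictures instead.
- **Final look:** I had used all 12 picture views, so the end state was checked by pixel measurements only.

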